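Put the paint pots back in the graded rack

ROBOT

A 6-joint arm with a two-finger parallel gripper is mounted at the origin on a cart in front of the work surface, level with it; the furniture and walls round the work are solid. World frame = base frame: x ahead of the robot, y to its left, z up, the work surface at z = 0. Lengths are in m, angles in degrees, forces in N, time in s.
With the tool pointing down it reaches from about 0.35 to 0.875 m from the base axis. Payload 4.2 kg.
Tool frame: the origin (TCP) lies on the centre line of the jaws, within the pads' length; the fingertips stand 11 mm ahead of it and the grasp point (between the pads) lies 8 mm behind it; z points along the fingers, y is the line along which they close (so a half turn about z gives the same grasp; the last joint's range is limited). The gripper opens to 87 mm and grips with 3 to 60 N. Pads are 19 mm wide; open, the fingers measure 117 mm over their backs; the gripper's body (75 mm by 190 mm) begins 51 mm behind the grasp point.
Start: joints at [79.79, 22.042, 0.453, 0, -68.411, -14.817], TCP at [0.264, 0.566, 0.234] pointing down, gripper open.
Joint ranges: [-179.83, 179.83], [-69.29, 118.12], [-61.27, 80.66], [-181.25, 117.63], [-171.15, -9.14], [-177.46, 177.46]. Speed limits (degrees/s): [159.86, 159.86, 180, 180, 180, 180].

INTERFACE

Orientations are given as a 3x3 rotation matrix whose columns are the frame's x, y, z axes.
In Python, from station import r gives the robot as it stands.
- The arm moves only by the tool servo_tool, never from a script. Its argument "commands" is a list that holds one entry, the list of rows, each a list of 7 numbers: the closure, from 0 (fully open) to 1 (shut), then the shift along the tool's x, y, z in mm, then the turn, a rotation vector about the tool's x, y, z in rad. In form: [[[claw, x, y, z, ax, ay, az], ...]]. A call has exactly 5 rows; each row is the pose to reach, as a shift and turn from the pose commanded when the call began, along the tool's axes at that moment; what a row does not reach only later rows make up. A row lasts 1/10 s, in which the tool goes at most 50 mm and 8.59 degrees, less where a joint would pass 70% of its speed; a pose out of reach is approached as far as the arm can. A call with a gripper value outside its range is refused whole. The fingers move at their own pace and stop on an object; the grip force is fixed at half the most. Time passes only in rows, so rows that repeat a pose let the fingers close, or fill a call up. It gives the time, the measured TCP pose, the force, the opening and the grip force at its end, in the units of the state.
- r.sense(): the state, without advancing time (a new reading comes with each control period).
- r.capture(name): name is "scene" or "top" or "wrist"; returns a dict with "pixels" (480x640x3 uint8, red, green, blue), "camera_matrix" (3x3 intrinsics, pixels), "R" (3x3) and "t" (3): a world point X has camera coordinates R X + t. Camera axes: x right, y down, z forward; pixel columns grow to the right and rows downward; lengths in m; the calibration is good to about 2 mm. A picture is of the moment at which its call begins. There is no depth.
- r.finish_job(): hands the job in; it is judged then, once.
The state is a dict: "time_s": time; "joints": joint angles; "joint_velocities": joint speeds; "effort": joint torques, N m; "tcp_pos": TCP position; "ee_rot": TCP orientation; "wrist_force": force on the tool from outside, world axes, zero at the start; "moment": the same for the moment, N m; "gripper_width": opening from 0.0 (shut) to 1.0 (fully open); "gripper_force": force on a finger pad.
Only numpy, scipy, OpenCV 4.12 (cv2) and the standard library are available. Lean on these libraries where they do the work, as an engineer would, in place of code of your own. Each camera call takes 0.05 s, during which the arm holds its last target. There are 200 camera calls.

TASK

Put the four paint pots that stand apart on the clear front of the table back into the bored wooden rack there, lined up by thickness: the little vial in the smallest bore, then the slim jar, the tall jar and the wide jar, each standing on the floor of the bore that fits it. Keep the pots upright and set them down rather than dropping them, and do not knock the glass figure on the banding wheel.

Things in the scene. Friction and masses are not known exactly. Their poses are not given: they have to be found in the camera images.
- vial: narrowest pot: small glitter vial with white cap and magenta filling, upright, 20 mm across, 36 mm tall; origin at the centre of its underside, z up. Seated in its bore it shows only 24 mm above the block, so hold it at least 15 mm above its underside.
- pot_narrow: second narrowest pot: slim jar of amber paint with green lid, upright, 42 to 45 mm across (drips), 73 mm tall; origin in its underside, its middle lies 1 mm towards -x of its own frame, z up. Mass about 0.15 kg.
- pot_middle: third pot: tall jar of olive paint with red lid, upright, 52 to 55 mm across, 87 mm tall; origin in its underside, its middle lies 2 mm towards +x of its own frame, z up. Mass about 0.24 kg.
- pot_wide: widest pot: jar of blue paint with yellow lid, upright, 65 mm across, 78 mm tall; origin at the centre of its underside, z up. Mass about 0.31 kg.
- well_vial: Smallest bored beech block of the fixed rack, 59 mm along the row, 94 mm across; round bore 30 mm wide, 12 mm deep, black pad on its floor. Origin on the bore's axis at the block's underside, 5 mm above the table: bore floor at z = +10 mm, block top at +22 mm; y along the row to the widest bore, x across. At one end of the row; the row lies at any angle on the table.
- well_narrow: Second bored beech block of the fixed rack, 73 mm along the row, 94 mm across; round bore 51 mm wide, 12 mm deep, black pad on its floor. Origin on the bore's axis at the block's underside, 5 mm above the table: bore floor at z = +10 mm, block top at +22 mm; y along the row to the widest bore, x across. 67 mm from the smallest bore. The steel rail under the four blocks is 314 x 102 mm, 16 mm high.
- well_middle: Third bored beech block of the fixed rack, 81 mm along the row, 94 mm across; round bore 63 mm wide, 12 mm deep, black pad on its floor. Origin on the bore's axis at the block's underside, 5 mm above the table: bore floor at z = +10 mm, block top at +22 mm; y along the row to the widest bore, x across. 78 mm from the second bore.
- well_wide: Widest bored beech block of the fixed rack, 91 mm along the row, 94 mm across; round bore 76 mm wide, 12 mm deep, black pad on its floor. Origin on the bore's axis at the block's underside, 5 mm above the table: bore floor at z = +10 mm, block top at +22 mm; y along the row to the widest bore, x across. 87 mm from the third bore, at the other end of the rack.
- figure: bystander: silvered glass clown figure, 83x76x180 mm, standing on the banding wheel (turntable, 170 mm across, 67 mm high) at the right; its top is about 0.25 m above the table. Origin at its foot, z up.
Things that resemble listed ones, but are neither listed nor needed, are in the scene too. What is shaped like the pot_wide but pink or turquoise is not meant.

How it is judged:
By the outcome, as a careful person would: the job done as asked, in the order asked, and still so for the second after the job is handed in, with the robot touching nothing.
It also fails if it takes over 96 s, if anything falls off the work surface, if the arm or the gripper's body presses on something with over 40 N, if the wrist force passes 120 N, or if a joint passes its speed limit or range.

## Working session

There is one attempt and no reset: what is moved stays moved. The work goes in short steps, Python scripts to look and compute and a tool call to move; the robot and the scene stay as the last step left them, time stands still between calls to the robot, and variables do not carry over. Pictures are saved under pics/ and viewed, at most 17 in all, crops included, and the job is handed in when it is done.

Besides the shell and the picture viewer there is one more tool, called by a JSON object that holds its "name" and its "arguments". servo_tool: Moves the arm, as the interface text tells. Its arguments: {"type":"object","properties":{"commands":{"type":"array","items":{"type":"array","items":{"type":"array","items":{"type":"number"}}}}},"required":["commands"]}

```bash
mkdir -p pics; ls
python3 - <<'E'
from station import r
import cv2,numpy as np,pickle
d={}
for n in ("scene","top"):
    c=r.capture(n); d[n]=c; cv2.imwrite(f"pics/{n}0.png",c["pixels"][:,:,::-1]); print(n,np.round(c["camera_matrix"],1).tolist(),np.round(c["R"],3).tolist(),np.round(c["t"],3))
pickle.dump(d,open("d0.pkl","wb"))
s=r.sense();print(s["time_s"],s["tcp_pos"],np.round(s["ee_rot"],3).tolist(),s["gripper_width"])
E
```

```text
pics
scene [[448.1, 0.0, 318.8], [0.0, 448.1, 242.8], [0.0, 0.0, 1.0]] [[0.888, -0.459, 0.022], [-0.159, -0.352, -0.923], [0.431, 0.816, -0.385]] [-0.459  0.167  0.816]
top [[468.2, 0.0, 322.9], [0.0, 468.2, 246.6], [0.0, 0.0, 1.0]] [[0.003, -1.0, 0.01], [-0.982, -0.004, -0.191], [0.191, -0.009, -0.982]] [0.004 0.525 0.88 ]
0.1 [0.26417331 0.56585958 0.2325756 ] [[0.906, -0.423, -0.001], [-0.423, -0.906, -0.002], [0.0, 0.002, -1.0]] 1.0029299853990992
```

View pics/top0.png

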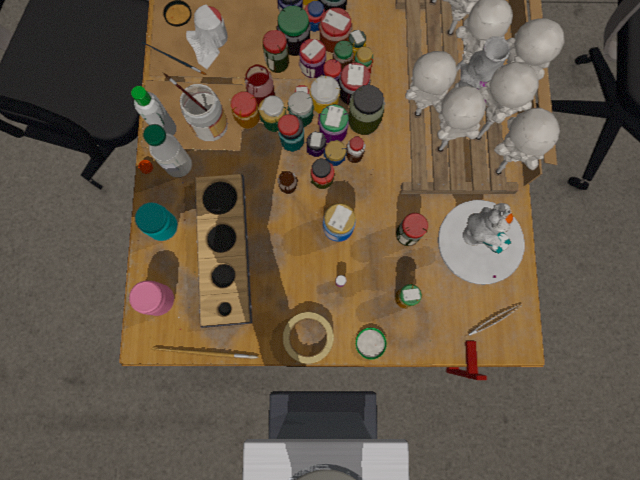

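View pics/scene0.png

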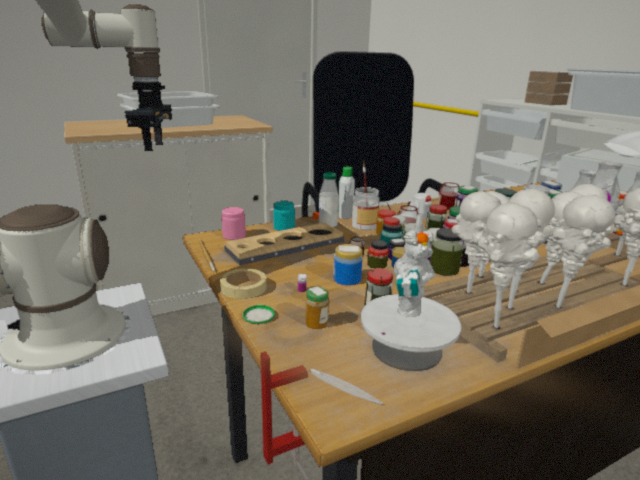

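Top view shows the rack at cols 197–250, rows 175–325. Its bores are at about (225,309), (223,275), (221,238) and (220,197). The pots are vial (341,281), narrow with green lid (409,296), middle with red lid (412,229) and wide in blue/yellow (339,223). The scene view shows the same pots: vial (302,283), narrow (317,300), middle (379,283) and wide (348,262). The figure stands at the right on the wheel.

```bash
cat > h.py <<'E'
import numpy as np,cv2
def P(c): return np.array(c["camera_matrix"]),np.array(c["R"]),np.array(c["t"])
def ray(c,uv):
    K,R,t=P(c); d=R.T@np.linalg.solve(K,[uv[0],uv[1],1.]); return -R.T@t,d/np.linalg.norm(d)
def plane(c,uv,z):
    o,d=ray(c,uv); return o+d*(z-o[2])/d[2]
def tri(obs):
    A=np.zeros((3,3));b=np.zeros(3)
    for c,uv in obs:
        o,d=ray(c,uv);M=np.eye(3)-np.outer(d,d);A+=M;b+=M@o
    X=np.linalg.solve(A,b)
    return X,[np.linalg.norm(np.cross(X-ray(c,uv)[0],ray(c,uv)[1])) for c,uv in obs]
def proj(c,X):
    K,R,t=P(c);p=K@(R@np.array(X)+t);return p[:2]/p[2]
def blobs(m,box,amin=20):
    x0,y0,x1,y1=box; w=np.zeros(m.shape,np.uint8); w[y0:y1,x0:x1]=m[y0:y1,x0:x1]
    n,l,s,c=cv2.connectedComponentsWithStats(w.astype(np.uint8))
    return [(c[i].round(1).tolist(),s[i].tolist()) for i in range(1,n) if s[i,4]>=amin]
E
python3 - <<'E'
import pickle,cv2,numpy as np
from h import *
d=pickle.load(open("d0.pkl","rb")); T=d["top"];S=d["scene"]
hsv=cv2.cvtColor(T["pixels"],cv2.COLOR_RGB2HSV)
for b in blobs((hsv[...,2]<45).astype(np.uint8),(197,175,250,327)):
    print("bore",b,plane(T,b[0],.027).round(4),plane(T,b[0],.015).round(4))
# upscaled crops for viewing
a=cv2.resize(T["pixels"][180:330,120:260],None,fx=4,fy=4,interpolation=cv2.INTER_CUBIC)
b=cv2.resize(T["pixels"][190:320,310:440],None,fx=4,fy=4,interpolation=cv2.INTER_CUBIC)
cv2.imwrite("pics/a.png",np.hstack([a[:520,:280*2-360+80],b])[:, :, ::-1])
c=cv2.resize(S["pixels"][230:340,280:410],None,fx=5,fy=5,interpolation=cv2.INTER_CUBIC)
cv2.imwrite("pics/c.png",c[:,:,::-1])
for n,u,z in [("vial",(341,281),.036),("nar",(410,295),.073),("mid",(413,227),.087),("wide",(340,219),.078)]: print(n,plane(T,u,z).round(4))
for n,u,z in [("figure top",(500,212),.2),("bottle2cap",(154,132),.15),("turq",(155,222),.04)]: print(n,plane(T,u,z).round(3))
E
```

```text
bore ([219.4, 197.5], [203, 182, 34, 32, 861]) [0.632 0.221 0.027] [0.6356 0.2237 0.015 ]
bore ([221.3, 237.9], [208, 224, 28, 28, 606]) [0.5463 0.2133 0.027 ] [0.5488 0.2159 0.015 ]
bore ([223.0, 275.5], [212, 265, 23, 22, 402]) [0.469  0.2065 0.027 ] [0.4706 0.209  0.015 ]
bore ([224.5, 308.7], [219, 303, 12, 13, 125]) [0.4027 0.2007 0.027 ] [0.4035 0.203  0.015 ]
vial [ 0.4577 -0.0303  0.036 ]
nar [ 0.427  -0.1598  0.073 ]
mid [ 0.5567 -0.1672  0.087 ]
wide [ 0.5742 -0.0269  0.078 ]
figure top [ 0.556 -0.292  0.2  ]
bottle2cap [0.72 0.32 0.15]
turq [0.576 0.346 0.04 ]
```

View pics/a.png

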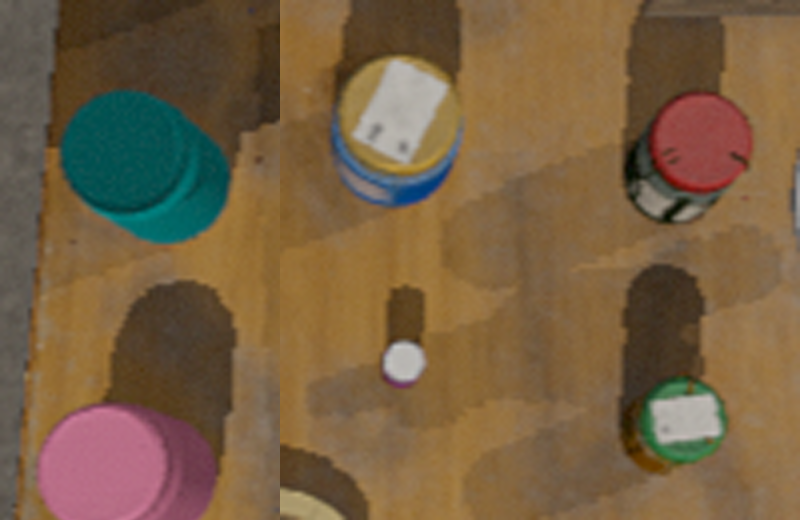

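View pics/c.png

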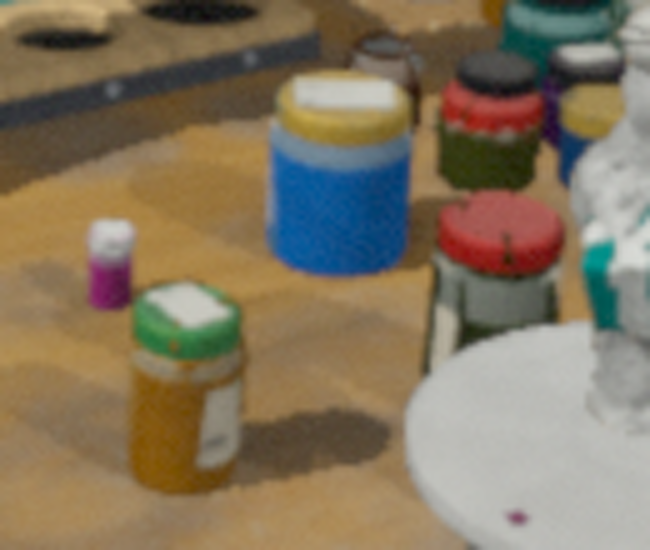

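Crop positions, converted to full images, for the lid centres:

| Pot | Top view | Scene view |
|---|---|---|
| vial | (340.8,280.2) | (302.4,275.6) |
| wide | (340,218.3) | (348.8,248.2) |
| middle | (415.2,225.2) | (380.4,273.6) |
| narrow | (410.8,294.5) | (317.4,290.6) |

The turntable is close to the right of the middle jar.

Run:
```python
import pickle
from h import *
d=pickle.load(open("d0.pkl","rb")); T=d["top"];S=d["scene"]
for n,a,b in [("vial",(340.8,280.2),(302.4,275.6)),("wide",(340,218.3),(348.8,248.2)),("mid",(415.2,225.2),(380.4,273.6)),("nar",(410.8,294.5),(317.4,290.6))]:
    X,e=tri([(T,a),(S,b)]); print(n,X.round(4),np.round(e,4))
print("wheel",plane(T,(482,241),.067).round(3))
from station import r
w=r.capture("wrist"); s=r.sense(); R=np.array(s["ee_rot"])
C=-np.array(w["R"]).T@w["t"]; print("cam in tool",R.T@(C-s["tcp_pos"]),(R.T@np.array(w["R"]).T).round(2).tolist(),w["camera_matrix"][0][0])
```

```text
vial [ 0.4595 -0.03    0.0358] [0.0001 0.0001]
wide [ 0.5759 -0.0271  0.0788] [0.0005 0.0005]
mid [ 0.5614 -0.1724  0.084 ] [0.0005 0.0005]
nar [ 0.428  -0.1616  0.0716] [0.0001 0.0001]
wheel [ 0.534 -0.306  0.067]
cam in tool [ 0.06570761  0.00025447 -0.15219479] [[0.0, -0.97, -0.24], [1.0, 0.0, 0.0], [-0.0, -0.24, 0.97]] 398.2850265633342
```

{"name": "servo_tool", "arguments": {"commands": [[[0,32,24,-10,0,0,0],[0,64,49,-20,0,0,0],[0,96,73,-30,0,0,0],[0,128,98,-40,0,0,0],[0,160,122,-47,0,0,0]]]}}

```text
time_s: 0.65
tcp_pos: [0.3582, 0.3865, 0.2811]
ee_rot: [[0.906, -0.423, 0.0], [-0.423, -0.906, 0.0], [0.0, -0.0, -1.0]]
wrist_force: [1.3, 0.7, 0.6]
gripper_width: 0.997
gripper_force: 0.0
```

{"name": "servo_tool", "arguments": {"commands": [[[0,32,24,0,0,0,-0.1],[0,64,49,0,0,0,-0.2],[0,96,73,0,0,0,-0.3],[0,128,98,0,0,0,-0.41],[0,160,122,0,0,0,-0.52]]]}}

```text
time_s: 1.15
tcp_pos: [0.4513, 0.2082, 0.2805]
ee_rot: [[0.996, 0.088, -0.0], [0.088, -0.996, 0.0], [-0.0, -0.0, -1.0]]
wrist_force: [0.5, 0.4, 0.1]
gripper_width: 1.002
gripper_force: 0.0
```

{"name": "servo_tool", "arguments": {"commands": [[[0,0,0,0,0,0,0],[0,0,0,0,0,0,0],[0,0,0,0,0,0,0],[0,0,0,0,0,0,0],[0,0,0,0,0,0,0]]]}}

```text
time_s: 1.65
tcp_pos: [0.4507, 0.2107, 0.2805]
ee_rot: [[0.996, 0.085, -0.0], [0.085, -0.996, -0.0], [-0.0, -0.0, -1.0]]
wrist_force: [0.5, 0.4, -0.1]
gripper_width: 0.998
gripper_force: 0.0
```

Run:
```python
from station import r
import pickle
from h import *
w=r.capture("wrist"); s=r.sense(); pickle.dump(w,open("w1.pkl","wb")); cv2.imwrite("pics/w1.png",w["pixels"][:,:,::-1])
print(s["time_s"],s["tcp_pos"],np.round(s["ee_rot"],3).tolist(),np.round(s["joints"],1))
hsv=cv2.cvtColor(w["pixels"],cv2.COLOR_RGB2HSV)
for b in blobs((hsv[...,2]<45).astype(np.uint8),(0,0,640,480),150): print(b,plane(w,b[0],.027).round(4),plane(w,b[0],.015).round(4))
```

```text
1.7 [0.45075498 0.21065536 0.2804886 ] [[0.996, 0.085, -0.0], [0.085, -0.996, -0.0], [-0.0, 0.0, -1.0]] [ 43.8   7.6 -12.4  -0.  -70.   51.1]
([316.2, 29.5], [283, 0, 75, 42, 512]) [0.6078 0.2255 0.027 ] [0.6105 0.2258 0.015 ]
([318.9, 119.6], [292, 101, 59, 28, 388]) [0.5274 0.2161 0.027 ] [0.5277 0.2161 0.015 ]
([318.7, 191.2], [299, 175, 45, 25, 296]) [0.4569 0.2102 0.027 ] [0.4552 0.21   0.015 ]
([42.8, 270.6], [0, 258, 111, 31, 2441]) [0.3459 0.4989 0.027 ] [0.3408 0.5073 0.015 ]
([558.3, 318.5], [430, 259, 210, 103, 9554]) [ 0.3379 -0.0673  0.027 ] [ 0.3326 -0.0757  0.015 ]
([198.7, 279.2], [170, 264, 48, 26, 791]) [0.3503 0.3315 0.027 ] [0.3454 0.3349 0.015 ]
([437.2, 279.0], [419, 264, 48, 26, 820]) [0.3726 0.0741 0.027 ] [0.3683 0.0699 0.015 ]
([256.1, 417.3], [0, 329, 640, 151, 57793]) [0.1811 0.2612 0.027 ] [0.1712 0.2625 0.015 ]
([576.7, 464.6], [497, 424, 143, 56, 3810]) [ 0.1468 -0.1352  0.027 ] [ 0.1359 -0.1456  0.015 ]
```

View pics/w1.png

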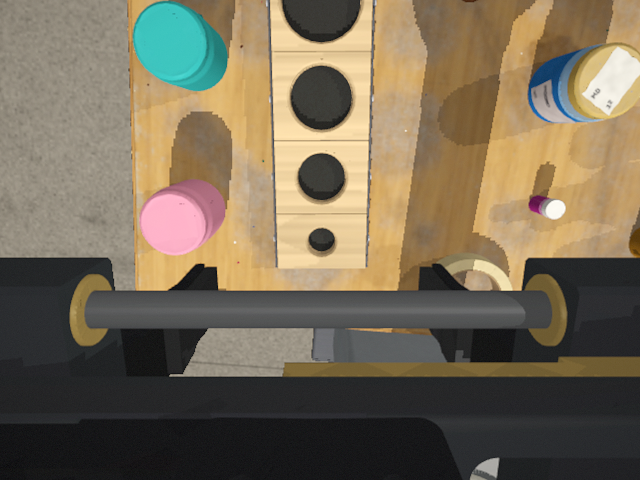

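The wrist view shows the three smaller bores at (321,242), (322,176) and (321,98), with the widest cut off at the top edge. The vial is at (548,208) and the wide jar at (600,80). Now I'll fit the rims against the bright wood.

Run:
```python
import pickle
from h import *
w=pickle.load(open("w1.pkl","rb")); T=pickle.load(open("d0.pkl","rb"))["top"]
def ell(c,cent,half):
    g=cv2.cvtColor(c["pixels"],cv2.COLOR_RGB2GRAY).astype(np.uint8)
    x,y=map(int,cent); y0=max(0,y-half);p=g[y0:y+half,x-half:x+half]; p=cv2.resize(p,None,fx=4,fy=4,interpolation=cv2.INTER_CUBIC)
    th,_=cv2.threshold(p,0,255,cv2.THRESH_OTSU); th=max(th,0.5*(np.median(p[p>th])+th))
    m=(p<th).astype(np.uint8); cs,_=cv2.findContours(m,cv2.RETR_EXTERNAL,cv2.CHAIN_APPROX_NONE)
    k=max(cs,key=cv2.contourArea); e=cv2.fitEllipse(k)
    return (e[0][0]/4+x-half-.375,e[0][1]/4+y0-.375),(e[1][0]/4,e[1][1]/4)
for n,a,ha,b,hb in [("v",(321,242),20,(224.5,308.7),9),("n",(322,176),30,(223,275.5),15),("m",(321,98),38,(221,238),18),("w",None,0,(220,197.5),20)]:
    eb=ell(T,b,hb); print(n,"top",np.round(eb,1).tolist(),plane(T,eb[0],.027).round(4))
    if a:
        ea=ell(w,a,ha); X,e=tri([(w,ea[0]),(T,eb[0])]); print("  wrist",np.round(ea,1).tolist(),plane(w,ea[0],.027).round(4),"tri",X.round(4),np.round(e,4))
```

```text
v top [[223.8, 308.9], [14.6, 15.9]] [0.4023 0.202  0.027 ]
  wrist [[321.3, 241.9], [29.1, 29.3]] [0.4034 0.2028 0.027 ] tri [0.4025 0.2027 0.0236] [0. 0.]
n top [[225.5, 274.3], [28.8, 31.4]] [0.4714 0.2015 0.027 ]
  wrist [[321.2, 178.4], [49.9, 51.4]] [0.4702 0.2088 0.027 ] tri [0.4709 0.2063 0.0151] [0.0031 0.0031]
m top [[221.5, 237.2], [29.3, 31.9]] [0.5477 0.2131 0.027 ]
  wrist [[321.3, 98.3], [64.6, 67.0]] [0.5474 0.2155 0.027 ] tri [0.5486 0.215  0.0196] [0.0008 0.0008]
w top [[219.4, 196.8], [34.0, 36.3]] [0.6336 0.2212 0.027 ]
```

{"name": "servo_tool", "arguments": {"commands": [[[0,-2,45,15,0,0,0],[0,-5,90,40,0,0,0],[0,-7,135,70,0,0,0],[0,-9,180,100,0,0,0],[0,-11,220,120,0,0,0]]]}}

```text
time_s: 2.2
tcp_pos: [0.4579, -0.0073, 0.1617]
ee_rot: [[0.996, 0.085, 0.0], [0.085, -0.996, 0.0], [0.0, -0.0, -1.0]]
wrist_force: [1.1, 0.9, 0.3]
gripper_width: 0.999
gripper_force: 0.0
```

{"name": "servo_tool", "arguments": {"commands": [[[0,-1,20,10,0,0,0],[0,-1,20,10,0,0,0],[0,-1,20,10,0,0,0],[0,-1,20,10,0,0,0],[0,-1,20,10,0,0,0]]]}}

```text
time_s: 2.7
tcp_pos: [0.4596, -0.0252, 0.1534]
ee_rot: [[0.996, 0.085, 0.002], [0.085, -0.996, 0.001], [0.002, -0.0, -1.0]]
wrist_force: [-0.8, 0.6, 0.6]
gripper_width: 1.001
gripper_force: 0.0
```

Run:
```python
from station import r
import pickle
from h import *
w=r.capture("wrist"); s=r.sense(); pickle.dump(w,open("w2.pkl","wb")); cv2.imwrite("pics/w2.png",w["pixels"][:,:,::-1])
print(s["time_s"],s["tcp_pos"],np.round(s["ee_rot"],3).tolist())
print(proj(w,(.4595,-.03,.0358)),proj(w,(.428,-.1616,.0716)),proj(w,(.5614,-.1724,.084)),proj(w,(.5759,-.0271,.0788)))
```

```text
2.75 [ 0.45945957 -0.02523636  0.15334812] [[0.996, 0.085, 0.002], [0.085, -0.996, 0.0], [0.002, -0.0, -1.0]]
[324.52313826 229.36339693] [526.91289158 307.82857984] [612.72152699  86.24700842] [340.27928035  32.95281555]
```

View pics/w2.png

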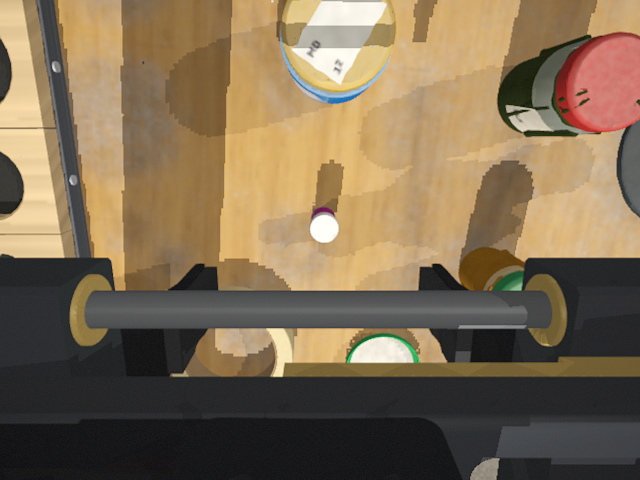

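The vial cap is at (324,228), matching the prediction. The middle jar's lid is at about (610,82).

{"name": "servo_tool", "arguments": {"commands": [[[0,0,4.5,30,0,0,0],[0,0,4.5,65,0,0,0],[0,0,4.5,100,0,0,0],[0,0,4.5,120,0,0,0],[0,0,4.5,126,0,0,0]]]}}

```text
time_s: 3.25
tcp_pos: [0.4582, -0.0305, 0.0249]
ee_rot: [[0.996, 0.084, -0.004], [0.084, -0.996, -0.001], [-0.004, 0.001, -1.0]]
wrist_force: [0.5, 1.0, 1.0]
gripper_width: 1.001
gripper_force: 0.0
```

{"name": "servo_tool", "arguments": {"commands": [[[0.3,0,0,0,0,0,0],[0.6,0,0,0,0,0,0],[1,0,0,0,0,0,0],[1,0,0,0,0,0,0],[1,0,0,0,0,0,0]]]}}

```text
time_s: 3.75
tcp_pos: [0.4598, -0.0307, 0.0274]
ee_rot: [[0.997, 0.083, 0.002], [0.083, -0.997, 0.0], [0.002, -0.0, -1.0]]
wrist_force: [-0.9, 0.2, -0.7]
gripper_width: 0.631
gripper_force: 0.0
```

{"name": "servo_tool", "arguments": {"commands": [[[1,0,0,0,0,0,0],[1,0,0,0,0,0,0],[1,0,0,0,0,0,0],[1,0,0,0,0,0,0],[1,0,0,0,0,0,0]]]}}

```text
time_s: 4.25
tcp_pos: [0.4593, -0.0308, 0.0266]
ee_rot: [[0.997, 0.083, -0.0], [0.083, -0.997, -0.0], [-0.0, -0.0, -1.0]]
wrist_force: [-0.2, 0.3, -1.4]
gripper_width: 0.217
gripper_force: 30.0
```

{"name": "servo_tool", "arguments": {"commands": [[[1,0,0,-15,0,0,0],[1,0,0,-35,0,0,0],[1,0,0,-55,0,0,0],[1,0,0,-75,0,0,0],[1,0,0,-80,0,0,0]]]}}

```text
time_s: 4.75
tcp_pos: [0.4606, -0.0305, 0.1085]
ee_rot: [[0.997, 0.083, 0.004], [0.083, -0.997, 0.001], [0.004, -0.001, -1.0]]
wrist_force: [0.4, 0.0, -0.7]
gripper_width: 0.21
gripper_force: 30.0
```

{"name": "servo_tool", "arguments": {"commands": [[[1,-5,-30,0,0,0,0],[1,-11,-70,0,0,0,0],[1,-17,-110,0,0,0,0],[1,-24,-150,0,0,0,0],[1,-30,-190,0,0,0,0]]]}}

```text
time_s: 5.25
tcp_pos: [0.4125, 0.1571, 0.1059]
ee_rot: [[0.997, 0.083, -0.001], [0.083, -0.997, -0.001], [-0.001, 0.001, -1.0]]
wrist_force: [0.2, 1.1, -0.1]
gripper_width: 0.215
gripper_force: 30.0
```

{"name": "servo_tool", "arguments": {"commands": [[[1,-4,-25,0,0,0,0],[1,-7,-45,0,0,0,0],[1,-7,-47,0,0,0,0],[1,-7,-47,0,0,0,0],[1,-7,-47,0,0,0,0]]]}}

```text
time_s: 5.75
tcp_pos: [0.4025, 0.2013, 0.1061]
ee_rot: [[0.997, 0.082, -0.001], [0.082, -0.997, -0.001], [-0.001, 0.001, -1.0]]
wrist_force: [-0.1, -0.6, -0.7]
gripper_width: 0.205
gripper_force: 30.0
```

Run:
```python
from station import r
import pickle
from h import *
w=r.capture("wrist"); s=r.sense(); pickle.dump(w,open("w3.pkl","wb")); cv2.imwrite("pics/w3.png",w["pixels"][:,:,::-1])
R=np.array(s["ee_rot"]);print(s["time_s"],s["tcp_pos"],R.round(3).tolist(),s["gripper_width"],s["gripper_force"])
print((R.T@(np.array([.4030,.2027,.043])-s["tcp_pos"])*1000).round(1))
print(proj(w,(.4030,.2027,.027)))
```

```text
5.8 [0.40262117 0.20124326 0.10628906] [[0.997, 0.082, -0.001], [0.082, -0.997, -0.001], [-0.001, 0.001, -1.0]] 0.21383165951260732 29.977205853310807
[ 0.6 -1.5 63.3]
[315.2092771  242.23065105]
```

View pics/w3.png

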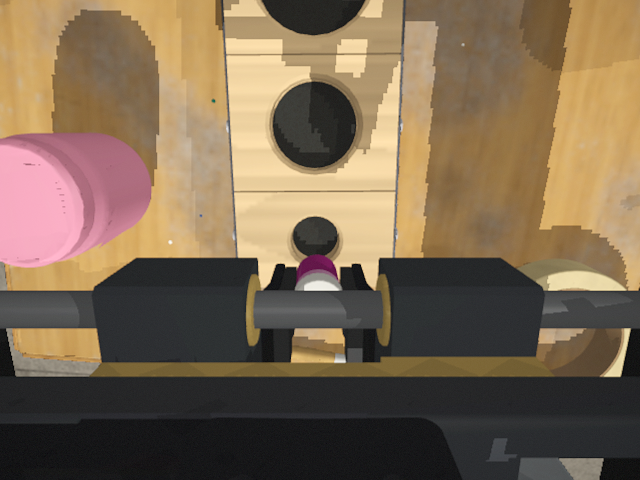

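The vial is held between the fingers at (318,270). Its bore is at (315,239), where predicted.

{"name": "servo_tool", "arguments": {"commands": [[[1,0.6,-1.5,15,0,0,0],[1,0.6,-1.5,30,0,0,0],[1,0.6,-1.5,42,0,0,0],[1,0.6,-1.5,52,0,0,0],[1,0.6,-1.5,57,0,0,0]]]}}

```text
time_s: 6.3
tcp_pos: [0.4031, 0.2029, 0.0488]
ee_rot: [[0.997, 0.082, -0.001], [0.082, -0.997, -0.001], [-0.001, 0.001, -1.0]]
wrist_force: [-0.1, 0.9, -0.1]
gripper_width: 0.216
gripper_force: 30.0
```

{"name": "servo_tool", "arguments": {"commands": [[[1,0,0,2,0,0,0],[1,0,0,4,0,0,0],[1,0,0,6,0,0,0],[1,0,0,7,0,0,0],[1,0,0,7.5,0,0,0]]]}}

```text
time_s: 6.8
tcp_pos: [0.4033, 0.204, 0.0423]
ee_rot: [[0.997, 0.083, 0.0], [0.083, -0.997, 0.0], [0.0, -0.0, -1.0]]
wrist_force: [-0.9, -1.0, -1.1]
gripper_width: 0.212
gripper_force: 30.0
```

{"name": "servo_tool", "arguments": {"commands": [[[1,0,0,0.5,0,0,0],[1,0,0,0.5,0,0,0],[1,0,0,0.5,0,0,0],[1,0,0,0.5,0,0,0],[1,0,0,0.5,0,0,0]]]}}

```text
time_s: 7.3
tcp_pos: [0.4032, 0.2038, 0.0417]
ee_rot: [[0.997, 0.083, 0.0], [0.083, -0.997, 0.0], [0.0, -0.0, -1.0]]
wrist_force: [-0.5, 0.5, -0.6]
gripper_width: 0.21
gripper_force: 30.0
```

{"name": "servo_tool", "arguments": {"commands": [[[1,0,0,0.3,0,0,0],[1,0,0,0.6,0,0,0],[1,0,0,1,0,0,0],[1,0,0,1,0,0,0],[1,0,0,1,0,0,0]]]}}

```text
time_s: 7.8
tcp_pos: [0.4035, 0.204, 0.0414]
ee_rot: [[0.997, 0.084, 0.001], [0.084, -0.997, 0.0], [0.001, -0.0, -1.0]]
wrist_force: [-2.0, -0.4, 7.3]
gripper_width: 0.208
gripper_force: 30.0
```

{"name": "servo_tool", "arguments": {"commands": [[[0.6,0,0,0,0,0,0],[0.5,0,0,0,0,0,0],[0.4,0,0,0,0,0,0],[0.4,0,0,0,0,0,0],[0.4,0,0,0,0,0,0]]]}}

```text
time_s: 8.3
tcp_pos: [0.4032, 0.2038, 0.0405]
ee_rot: [[0.997, 0.083, -0.0], [0.083, -0.997, -0.0], [-0.0, 0.0, -1.0]]
wrist_force: [0.2, -0.0, -0.1]
gripper_width: 0.558
gripper_force: 0.0
```

{"name": "servo_tool", "arguments": {"commands": [[[0.4,0,0,-10,0,0,0],[0.4,0,0,-30,0,0,0],[0.3,0,0,-60,0,0,0],[0,0,0,-90,0,0,0],[0,0,0,-120,0,0,0]]]}}

```text
time_s: 8.8
tcp_pos: [0.4031, 0.2037, 0.1626]
ee_rot: [[0.997, 0.083, 0.0], [0.083, -0.997, 0.0], [0.001, -0.0, -1.0]]
wrist_force: [0.2, -0.5, 0.2]
gripper_width: 0.788
gripper_force: 0.0
```

{"name": "servo_tool", "arguments": {"commands": [[[0,-1,40,0,0,0,0],[0,-2,80,0,0,0,0],[0,-2,120,0,0,0,0],[0,-3,160,0,0,0,0],[0,-3,200,0,0,0,0]]]}}

```text
time_s: 9.3
tcp_pos: [0.4166, 0.0028, 0.1616]
ee_rot: [[0.996, 0.084, 0.001], [0.084, -0.996, 0.0], [0.001, -0.0, -1.0]]
wrist_force: [0.4, 0.3, 0.0]
gripper_width: 1.002
gripper_force: 0.0
```

{"name": "servo_tool", "arguments": {"commands": [[[0,-1,40,0,0,0,0],[0,-2,80,0,0,0,0],[0,-2,120,0,0,0,0],[0,-3,150,0,0,0,0],[0,-3,166,0,0,0,0]]]}}

```text
time_s: 9.8
tcp_pos: [0.4274, -0.1635, 0.1613]
ee_rot: [[0.997, 0.081, 0.001], [0.081, -0.997, -0.0], [0.001, 0.0, -1.0]]
wrist_force: [0.0, 0.5, -0.8]
gripper_width: 1.002
gripper_force: 0.0
```

{"name": "servo_tool", "arguments": {"commands": [[[0,0,0,0,0,0,0],[0,0,0,0,0,0,0],[0,0,0,0,0,0,0],[0,0,0,0,0,0,0],[0,0,0,0,0,0,0]]]}}

```text
time_s: 10.3
tcp_pos: [0.4278, -0.1607, 0.1608]
ee_rot: [[0.996, 0.084, 0.0], [0.084, -0.996, 0.0], [0.0, -0.0, -1.0]]
wrist_force: [0.4, -0.0, -0.2]
gripper_width: 0.997
gripper_force: 0.0
```

Run:
```python
from station import r
import pickle
from h import *
w=r.capture("wrist"); t=r.capture("top"); s=r.sense(); pickle.dump((w,t),open("w4.pkl","wb"))
R=np.array(s["ee_rot"]);print(s["time_s"],s["tcp_pos"],R.round(3).tolist(),s["gripper_width"],s["gripper_force"])
a=t["pixels"][260:330,190:260]; a=cv2.resize(a,(320,320),interpolation=cv2.INTER_CUBIC)
b=w["pixels"].copy(); b[:320,:320]=a if False else b[:320,:320]
cv2.imwrite("pics/w4.png",np.hstack([cv2.resize(b,(480,360)),a[:,:].repeat(1,0) if False else cv2.resize(a,(320,360))])[:,:,::-1])
print([proj(w,p).round(1).tolist() for p in [(.428,-.1616,.0716),(.5614,-.1724,.084),(.5759,-.0271,.0788)]])
```

```text
10.4 [ 0.42775241 -0.16091966  0.16074371] [[0.996, 0.084, 0.0], [0.084, -0.996, 0.0], [0.0, -0.0, -1.0]] 1.000499687882687 0.0
[[319.0, 238.8], [361.9, -1.1], [83.1, -55.8]]
```

View pics/w4.png

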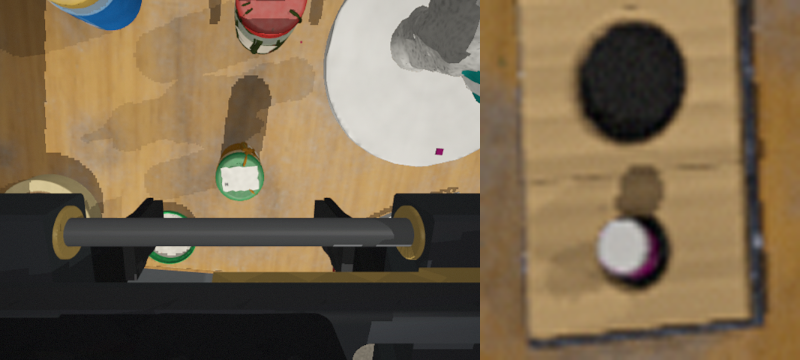

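The vial stands seated in its bore. The narrow jar's lid is at about (320,235) in the wrist view, 4 px from the prediction, so I'll refine it with the wrist camera.

Run:
```python
import pickle
from h import *
w,t=pickle.load(open("w4.pkl","rb")); T=pickle.load(open("d0.pkl","rb"))["top"]
def green(c,box):
    h=cv2.cvtColor(c["pixels"],cv2.COLOR_RGB2HSV); m=((h[...,0]>50)&(h[...,0]<85)&(h[...,1]>90)&(h[...,2]>40)).astype(np.uint8)
    w=np.zeros_like(m);x0,y0,x1,y1=box;w[y0:y1,x0:x1]=m[y0:y1,x0:x1]
    w=cv2.morphologyEx(w,cv2.MORPH_CLOSE,np.ones((3,3)))
    cs,_=cv2.findContours(w,cv2.RETR_EXTERNAL,cv2.CHAIN_APPROX_NONE);k=cv2.convexHull(max(cs,key=cv2.contourArea));return cv2.fitEllipse(k)
a=green(w,(270,180,370,290));b=green(T,(390,275,430,310));print(a,b)
for z in(.0716,.073):print(plane(w,a[0],z),plane(T,b[0],z))
print(tri([(w,a[0]),(T,b[0])]))
```

```text
((319.2523498535156, 235.16822814941406), (64.16564178466797, 64.30728149414062), 162.82070922851562) ((410.17218017578125, 294.4421691894531), (20.25044059753418, 20.881912231445312), 151.8557891845703)
[ 0.43034264 -0.16157401  0.0716    ] [ 0.42820901 -0.16045864  0.0716    ]
[ 0.43070626 -0.16153782  0.073     ] [ 0.42808114 -0.16018434  0.073     ]
(array([ 0.42875721, -0.16170088,  0.06543041]), [np.float64(3.641706635666606e-05), np.float64(3.641706635667217e-05)])
```

{"name": "servo_tool", "arguments": {"commands": [[[0,2,0.5,30,0,0,0],[0,2,0.5,65,0,0,0],[0,2,0.5,100,0,0,0],[0,2,0.5,118,0,0,0],[0,2,0.5,122,0,0,0]]]}}

```text
time_s: 10.9
tcp_pos: [0.4281, -0.1615, 0.0366]
ee_rot: [[0.997, 0.083, -0.005], [0.083, -0.997, 0.0], [-0.005, -0.001, -1.0]]
wrist_force: [-0.4, -0.2, 0.8]
gripper_width: 0.999
gripper_force: 0.0
```

{"name": "servo_tool", "arguments": {"commands": [[[0.4,0,0,0,0,0,0],[0.6,0,0,0,0,0,0],[0.8,0,0,0,0,0,0],[0.8,0,0,0,0,0,0],[0.8,0,0,0,0,0,0]]]}}

```text
time_s: 11.4
tcp_pos: [0.4301, -0.1618, 0.0393]
ee_rot: [[0.997, 0.083, 0.002], [0.083, -0.997, -0.0], [0.002, 0.0, -1.0]]
wrist_force: [0.4, 0.5, 0.2]
gripper_width: 0.63
gripper_force: 0.0
```

{"name": "servo_tool", "arguments": {"commands": [[[0.8,0,0,0,0,0,0],[0.8,0,0,0,0,0,0],[0.8,0,0,0,0,0,0],[0.8,0,0,0,0,0,0],[0.8,0,0,0,0,0,0]]]}}

```text
time_s: 11.9
tcp_pos: [0.4298, -0.1617, 0.0389]
ee_rot: [[0.997, 0.083, 0.0], [0.083, -0.997, -0.0], [0.0, 0.0, -1.0]]
wrist_force: [-1.1, 1.1, 3.9]
gripper_width: 0.467
gripper_force: 29.9
```

{"name": "servo_tool", "arguments": {"commands": [[[0.8,0,0,-15,0,0,0],[0.8,0,0,-35,0,0,0],[0.8,0,0,-55,0,0,0],[0.8,0,0,-75,0,0,0],[0.8,0,0,-82,0,0,0]]]}}

```text
time_s: 12.4
tcp_pos: [0.4304, -0.1619, 0.1219]
ee_rot: [[0.997, 0.083, 0.003], [0.083, -0.997, -0.0], [0.003, 0.0, -1.0]]
wrist_force: [0.1, -0.8, -1.9]
gripper_width: 0.468
gripper_force: 30.0
```

{"name": "servo_tool", "arguments": {"commands": [[[0.8,5,-25,0,0,0,0],[0.8,12,-62,0,0,0,0],[0.8,20,-102,0,0,0,0],[0.8,28,-144,0,0,0,0],[0.8,35,-182,0,0,0,0]]]}}

```text
time_s: 12.9
tcp_pos: [0.4488, 0.0241, 0.1198]
ee_rot: [[0.997, 0.083, -0.001], [0.083, -0.997, -0.0], [-0.001, 0.0, -1.0]]
wrist_force: [0.3, -0.4, -2.3]
gripper_width: 0.469
gripper_force: 30.0
```

{"name": "servo_tool", "arguments": {"commands": [[[0.8,8,-40,0,0,0,0],[0.8,15,-80,0,0,0,0],[0.8,23,-120,0,0,0,0],[0.8,30,-155,0,0,0,0],[0.8,35.5,-184,0,0,0,0]]]}}

```text
time_s: 13.4
tcp_pos: [0.469, 0.2106, 0.1194]
ee_rot: [[0.996, 0.084, -0.001], [0.084, -0.996, -0.001], [-0.002, 0.001, -1.0]]
wrist_force: [-0.2, -0.4, -1.7]
gripper_width: 0.474
gripper_force: 30.0
```

{"name": "servo_tool", "arguments": {"commands": [[[0.8,0,0,0,0,0,0],[0.8,0,0,0,0,0,0],[0.8,0,0,0,0,0,0],[0.8,0,0,0,0,0,0],[0.8,0,0,0,0,0,0]]]}}

```text
time_s: 13.9
tcp_pos: [0.4695, 0.2079, 0.1206]
ee_rot: [[0.997, 0.082, -0.0], [0.082, -0.997, -0.0], [-0.0, 0.0, -1.0]]
wrist_force: [-0.0, -0.1, -1.2]
gripper_width: 0.47
gripper_force: 30.0
```

Run:
```python
from station import r
import pickle
from h import *
w=r.capture("wrist"); s=r.sense(); pickle.dump(w,open("w5.pkl","wb")); cv2.imwrite("pics/w5.png",w["pixels"][:,:,::-1])
R=np.array(s["ee_rot"]);print(s["time_s"],s["tcp_pos"],R.round(3).tolist(),s["gripper_width"],s["gripper_force"])
print((R.T@(np.array([.4698,.2085,.054])-s["tcp_pos"])*1000).round(1))
for p in [(.4698,.2085,.027),(.5475,.2152,.027),(.6342,.2225,.027)]: print(proj(w,p))
```

```text
13.95 [0.46952712 0.20809747 0.1207058 ] [[0.997, 0.082, -0.0], [0.082, -0.997, -0.0], [-0.0, 0.0, -1.0]] 0.47291286855631604 29.99305093946532
[ 0.3 -0.4 66.7]
[316.69266081 236.58512973]
[316.15242117 109.11135527]
[315.76299959 -59.65057683]
```

View pics/w5.png

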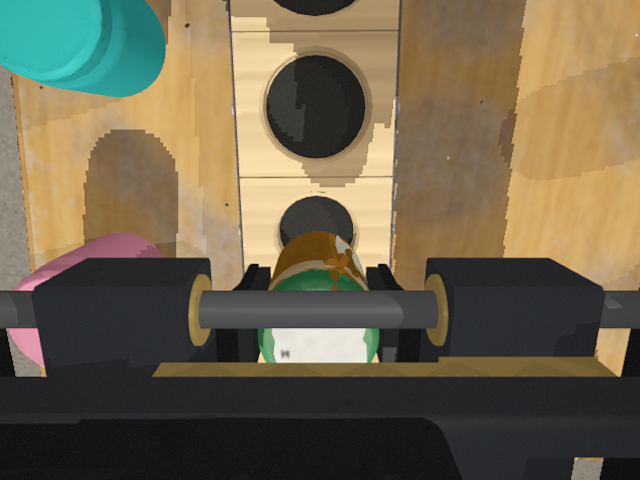

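The narrow jar hangs at about (318,270). The middle bore's rim centre is at (318,107) against a prediction of (316,109), which is within 1 mm. Lowering now.

{"name": "servo_tool", "arguments": {"commands": [[[0.8,0.3,-0.4,12,0,0,0],[0.8,0.3,-0.4,26,0,0,0],[0.8,0.3,-0.4,38,0,0,0],[0.8,0.3,-0.4,46,0,0,0],[0.8,0.3,-0.4,50,0,0,0]]]}}

```text
time_s: 14.45
tcp_pos: [0.4694, 0.2088, 0.0694]
ee_rot: [[0.997, 0.083, -0.002], [0.083, -0.997, -0.001], [-0.002, 0.001, -1.0]]
wrist_force: [0.1, 0.1, -2.3]
gripper_width: 0.471
gripper_force: 30.0
```

{"name": "servo_tool", "arguments": {"commands": [[[0.8,0,0,2,0,0,0],[0.8,0,0,4,0,0,0],[0.8,0,0,6,0,0,0],[0.8,0,0,8,0,0,0],[0.8,0,0,10,0,0,0]]]}}

```text
time_s: 14.95
tcp_pos: [0.4699, 0.2094, 0.0608]
ee_rot: [[0.997, 0.083, 0.0], [0.083, -0.997, 0.0], [0.001, -0.0, -1.0]]
wrist_force: [0.3, 0.1, -1.0]
gripper_width: 0.468
gripper_force: 30.0
```

{"name": "servo_tool", "arguments": {"commands": [[[0.8,0,0,1.5,0,0,0],[0.8,0,0,3,0,0,0],[0.8,0,0,4,0,0,0],[0.8,0,0,5,0,0,0],[0.8,0,0,5,0,0,0]]]}}

```text
time_s: 15.45
tcp_pos: [0.4697, 0.2092, 0.0555]
ee_rot: [[0.997, 0.083, -0.0], [0.083, -0.997, -0.0], [-0.0, 0.0, -1.0]]
wrist_force: [0.2, -0.3, -1.6]
gripper_width: 0.474
gripper_force: 30.0
```

{"name": "servo_tool", "arguments": {"commands": [[[0.8,0,0,0.5,0,0,0],[0.8,0,0,1,0,0,0],[0.8,0,0,1.4,0,0,0],[0.8,0,0,1.8,0,0,0],[0.8,0,0,1.8,0,0,0]]]}}

```text
time_s: 15.95
tcp_pos: [0.4698, 0.2093, 0.0539]
ee_rot: [[0.997, 0.083, 0.0], [0.083, -0.997, -0.0], [0.0, 0.0, -1.0]]
wrist_force: [-0.0, 0.0, -1.0]
gripper_width: 0.471
gripper_force: 30.0
```

{"name": "servo_tool", "arguments": {"commands": [[[0.8,0,0,0.4,0,0,0],[0.8,0,0,0.7,0,0,0],[0.8,0,0,1,0,0,0],[0.8,0,0,1,0,0,0],[0.8,0,0,1,0,0,0]]]}}

```text
time_s: 16.45
tcp_pos: [0.4699, 0.2094, 0.0538]
ee_rot: [[0.997, 0.084, 0.001], [0.084, -0.997, 0.0], [0.001, -0.0, -1.0]]
wrist_force: [-2.7, -0.7, 6.2]
gripper_width: 0.47
gripper_force: 29.9
```

{"name": "servo_tool", "arguments": {"commands": [[[0.4,0,0,0,0,0,0],[0.3,0,0,0,0,0,0],[0.2,0,0,0,0,0,0],[0.2,0,0,0,0,0,0],[0.2,0,0,0,0,0,0]]]}}

```text
time_s: 16.95
tcp_pos: [0.4698, 0.2093, 0.0527]
ee_rot: [[0.997, 0.083, -0.0], [0.083, -0.997, -0.0], [-0.0, 0.0, -1.0]]
wrist_force: [-0.2, 0.4, 0.6]
gripper_width: 0.778
gripper_force: 0.0
```

{"name": "servo_tool", "arguments": {"commands": [[[0.2,0,0,-15,0,0,0],[0.1,0,0,-40,0,0,0],[0,0,0,-75,0,0,0],[0,0,0,-110,0,0,0],[0,0,0,-146,0,0,0]]]}}

```text
time_s: 17.45
tcp_pos: [0.4695, 0.209, 0.2]
ee_rot: [[0.997, 0.083, -0.001], [0.083, -0.997, -0.0], [-0.001, 0.0, -1.0]]
wrist_force: [1.0, 0.8, -1.2]
gripper_width: 0.984
gripper_force: 0.0
```

{"name": "servo_tool", "arguments": {"commands": [[[0,3,30,0,0,0,0],[0,7,70,0,0,0,0],[0,10,105,0,0,0,0],[0,14,140,0,0,0,0],[0,18,180,0,0,0,0]]]}}

```text
time_s: 17.95
tcp_pos: [0.5028, 0.0303, 0.1989]
ee_rot: [[0.996, 0.084, 0.0], [0.084, -0.996, 0.0], [0.0, -0.0, -1.0]]
wrist_force: [-0.3, 0.3, -0.3]
gripper_width: 1.0
gripper_force: 0.0
```

{"name": "servo_tool", "arguments": {"commands": [[[0,4,40,0,0,0,0],[0,7,75,0,0,0,0],[0,10,110,0,0,0,0],[0,14,140,0,0,0,0],[0,15,153,0,0,0,0]]]}}

```text
time_s: 18.45
tcp_pos: [0.5305, -0.1219, 0.1985]
ee_rot: [[0.997, 0.081, -0.0], [0.081, -0.997, -0.0], [-0.0, 0.0, -1.0]]
wrist_force: [-0.6, 1.2, -0.8]
gripper_width: 1.003
gripper_force: 0.0
```

{"name": "servo_tool", "arguments": {"commands": [[[0,0,0,0,0,0,0],[0,0,0,0,0,0,0],[0,0,0,0,0,0,0],[0,0,0,0,0,0,0],[0,0,0,0,0,0,0]]]}}

```text
time_s: 18.95
tcp_pos: [0.5304, -0.119, 0.199]
ee_rot: [[0.996, 0.084, 0.0], [0.084, -0.996, 0.0], [0.0, -0.0, -1.0]]
wrist_force: [-0.1, 0.0, 0.2]
gripper_width: 1.005
gripper_force: 0.0
```

```bash
cat > m.py <<'E'
from h import *
def lid(c,box,f,hull=True):
    h=cv2.cvtColor(c["pixels"],cv2.COLOR_RGB2HSV); m=f(h).astype(np.uint8); w=np.zeros_like(m);x0,y0,x1,y1=box;w[y0:y1,x0:x1]=m[y0:y1,x0:x1]
    w=cv2.morphologyEx(w,cv2.MORPH_OPEN,np.ones((3,3)))
    cs,_=cv2.findContours(w,cv2.RETR_EXTERNAL,cv2.CHAIN_APPROX_NONE);k=cv2.convexHull(max(cs,key=cv2.contourArea));return cv2.fitEllipse(k)
red=lambda h:((h[...,0]<8)|(h[...,0]>170))&(h[...,1]>110)&(h[...,2]>60)
yel=lambda h:(h[...,0]>17)&(h[...,0]<32)&(h[...,1]>80)&(h[...,2]>120)
E
python3 - <<'E'
from station import r
import pickle
from m import *
w=r.capture("wrist"); t=r.capture("top");s=r.sense(); pickle.dump((w,t),open("w6.pkl","wb"))
a=cv2.resize(t["pixels"][180:330,180:270],(324,540),interpolation=cv2.INTER_CUBIC)
cv2.imwrite("pics/w6.png",np.hstack([cv2.resize(w["pixels"],(472,540)),a])[:,:,::-1])
R=np.array(s["ee_rot"]);print(s["time_s"],s["tcp_pos"],R.round(3).tolist(),np.round(s["joints"],1))
T=pickle.load(open("d0.pkl","rb"))["top"]
p=proj(w,(.5614,-.1724,.084)); q=proj(w,(.5759,-.0271,.0788)); print(p,q)
x,y=map(int,p); e=lid(w,(x-70,max(0,y-70),x+70,y+70),red); b=lid(T,(395,205,435,250),red)
print(e,b,plane(w,e[0],.086),plane(T,b[0],.086),tri([(w,e[0]),(T,b[0])]))
E
```

```text
19.05 [ 0.53042086 -0.11928269  0.19898612] [[0.996, 0.084, 0.0], [0.084, -0.996, 0.0], [0.0, -0.0, -1.0]] [  4.4  15.8 -14.   -0.  -60.2  90.4]
[400.26750596 191.36459495] [186.98236013 150.52691686]
((399.1953430175781, 187.65394592285156), (73.10247802734375, 74.94935607910156), 62.936153411865234) ((414.5800476074219, 225.15341186523438), (25.013277053833008, 25.420373916625977), 174.18736267089844) [ 0.56407141 -0.17090906  0.086     ] [ 0.56060149 -0.17058203  0.086     ] (array([ 0.56293614, -0.17277834,  0.0764674 ]), [np.float64(0.00018398887058783267), np.float64(0.00018398887058782264)])
```

View pics/w6.png

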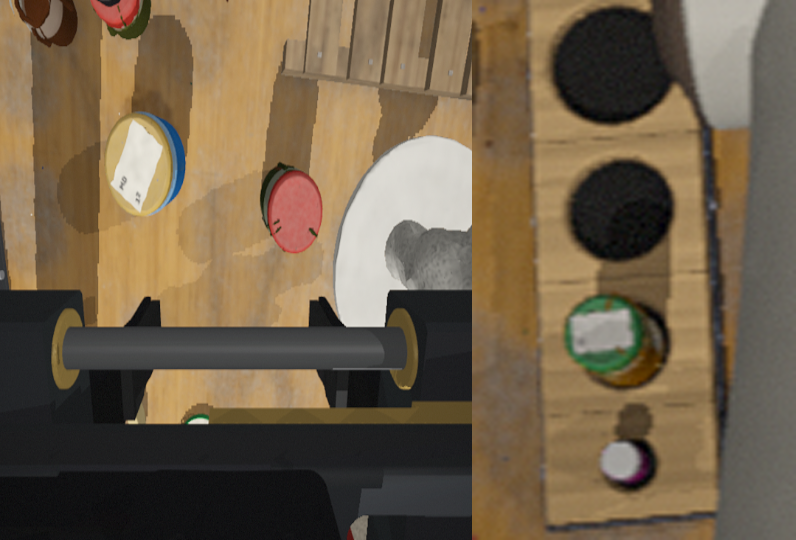

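The narrow jar is seated and upright in its bore in the top view. In the wrist view the middle jar's lid is at (399,188), with the wheel to its right and the wide jar at (197,220). I'll turn the hand so the jaws close roughly along x, with the camera side away from the figure.

{"name": "servo_tool", "arguments": {"commands": [[[0,0,0,0,0,0,-0.1],[0,0,0,0,0,0,-0.24],[0,0,0,0,0,0,-0.38],[0,0,0,0,0,0,-0.52],[0,0,0,0,0,0,-0.66]]]}}

```text
time_s: 19.55
tcp_pos: [0.5304, -0.1196, 0.1989]
ee_rot: [[0.732, 0.681, 0.0], [0.681, -0.732, 0.0], [0.0, 0.0, -1.0]]
wrist_force: [-0.1, 0.0, 0.1]
gripper_width: 1.002
gripper_force: 0.0
```

{"name": "servo_tool", "arguments": {"commands": [[[0,0,0,0,0,0,-0.14],[0,0,0,0,0,0,-0.28],[0,0,0,0,0,0,-0.42],[0,0,0,0,0,0,-0.52],[0,0,0,0,0,0,-0.59]]]}}

```text
time_s: 20.05
tcp_pos: [0.5304, -0.1196, 0.1989]
ee_rot: [[0.232, 0.973, 0.0], [0.973, -0.232, 0.0], [0.0, 0.0, -1.0]]
wrist_force: [-0.2, 0.6, -0.4]
gripper_width: 0.999
gripper_force: 0.0
```

{"name": "servo_tool", "arguments": {"commands": [[[0,-10,10,0,0,0,0],[0,-22,22,0,0,0,0],[0,-33,33,0,0,0,0],[0,-40,40,0,0,0,0],[0,-43,43,0,0,0,0]]]}}

```text
time_s: 20.55
tcp_pos: [0.5626, -0.1732, 0.1984]
ee_rot: [[0.237, 0.971, -0.001], [0.971, -0.237, -0.0], [-0.0, -0.001, -1.0]]
wrist_force: [-0.6, -0.1, -0.5]
gripper_width: 0.998
gripper_force: 0.0
```

{"name": "servo_tool", "arguments": {"commands": [[[0,0,0,0,0,0,0],[0,0,0,0,0,0,0],[0,0,0,0,0,0,0],[0,0,0,0,0,0,0],[0,0,0,0,0,0,0]]]}}

```text
time_s: 21.05
tcp_pos: [0.5619, -0.1714, 0.199]
ee_rot: [[0.235, 0.972, 0.0], [0.972, -0.235, 0.0], [0.0, 0.0, -1.0]]
wrist_force: [0.2, 0.1, -0.9]
gripper_width: 1.0
gripper_force: 0.0
```

Run:
```python
from station import r
import pickle
from m import *
w=r.capture("wrist"); sc=r.capture("scene");s=r.sense(); pickle.dump((w,sc),open("w7.pkl","wb"))
cv2.imwrite("pics/w7.png",np.hstack([cv2.resize(w["pixels"],(400,300)),cv2.resize(sc["pixels"][60:360,240:640],(400,300))])[:,:,::-1])
R=np.array(s["ee_rot"]);print(s["time_s"],s["tcp_pos"],R.round(3).tolist(),np.round(s["joints"],1))
p=proj(w,(.5625,-.1715,.086)); x,y=map(int,p); e=lid(w,(x-70,max(0,y-70),x+70,y+70),red)
print(p,e,plane(w,e[0],.086),(R.T@(np.array([.5625,-.1715,.043])-s["tcp_pos"])*1000).round(1))
```

```text
21.15 [ 0.56202118 -0.17151534  0.19900708] [[0.235, 0.972, 0.0], [0.972, -0.235, 0.0], [0.0, 0.0, -1.0]] [ -1.2  19.9  -7.9  -0.  -62.1 167.6]
[318.74926826 229.88954623] ((319.4656066894531, 228.01002502441406), (71.16072082519531, 71.18531799316406), 95.90959167480469) [ 0.56328762 -0.1703244   0.086     ] [1.00e-01 4.00e-01 1.56e+02]
```

View pics/w7.png

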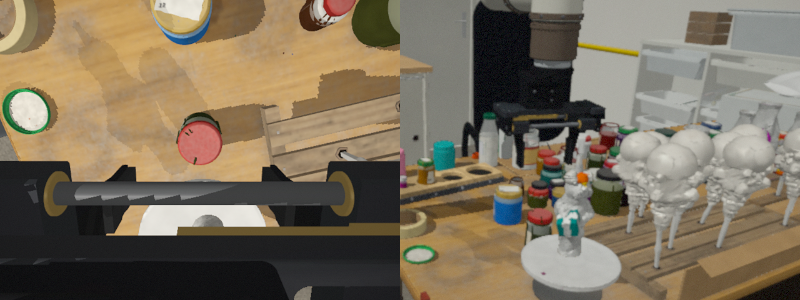

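The red lid is centred under the jaws at (319,228). The tray corner at (421,171) is clear of the right finger, and the figure is clear of the hand.

{"name": "servo_tool", "arguments": {"commands": [[[0,0.7,0.6,30,0,0,0],[0,0.7,0.6,65,0,0,0],[0,0.7,0.6,100,0,0,0],[0,0.7,0.6,130,0,0,0],[0,0.7,0.6,147,0,0,0]]]}}

```text
time_s: 21.65
tcp_pos: [0.5613, -0.171, 0.0492]
ee_rot: [[0.236, 0.972, -0.004], [0.972, -0.236, 0.0], [-0.001, -0.004, -1.0]]
wrist_force: [0.1, -0.2, -0.6]
gripper_width: 0.997
gripper_force: 0.0
```

{"name": "servo_tool", "arguments": {"commands": [[[0,0,0,5,0,0,0],[0,0,0,9,0,0,0],[0.5,0,0,9,0,0,0],[0.7,0,0,9,0,0,0],[0.7,0,0,9,0,0,0]]]}}

```text
time_s: 22.15
tcp_pos: [0.5635, -0.1712, 0.044]
ee_rot: [[0.235, 0.972, 0.002], [0.972, -0.235, -0.0], [0.0, 0.002, -1.0]]
wrist_force: [-1.1, 0.2, 0.6]
gripper_width: 0.809
gripper_force: 0.0
```

{"name": "servo_tool", "arguments": {"commands": [[[0.7,0,0,0,0,0,0],[0.7,0,0,0,0,0,0],[0.7,0,0,0,0,0,0],[0.7,0,0,0,0,0,0],[0.7,0,0,0,0,0,0]]]}}

```text
time_s: 22.65
tcp_pos: [0.5631, -0.1713, 0.0432]
ee_rot: [[0.235, 0.972, 0.001], [0.972, -0.235, -0.0], [-0.0, 0.001, -1.0]]
wrist_force: [0.6, -0.4, 2.2]
gripper_width: 0.583
gripper_force: 30.0
```

{"name": "servo_tool", "arguments": {"commands": [[[0.7,0,0,-15,0,0,0],[0.7,0,0,-40,0,0,0],[0.7,0,0,-70,0,0,0],[0.7,0,0,-100,0,0,0],[0.7,0,0,-120,0,0,0]]]}}

```text
time_s: 23.15
tcp_pos: [0.5628, -0.1711, 0.1642]
ee_rot: [[0.235, 0.972, 0.001], [0.972, -0.235, 0.0], [0.0, 0.001, -1.0]]
wrist_force: [0.4, 0.3, -2.9]
gripper_width: 0.586
gripper_force: 30.0
```

{"name": "servo_tool", "arguments": {"commands": [[[0.7,30,-8,0,0,0,0],[0.7,70,-19,0,0,0,0],[0.7,110,-30,0,0,0,0],[0.7,152,-41,0,0,0,0],[0.7,194,-53,0,0,0,0]]]}}

```text
time_s: 23.65
tcp_pos: [0.5559, 0.0313, 0.162]
ee_rot: [[0.236, 0.972, -0.002], [0.972, -0.236, -0.0], [-0.0, -0.002, -1.0]]
wrist_force: [1.2, -0.2, -2.4]
gripper_width: 0.586
gripper_force: 30.0
```

{"name": "servo_tool", "arguments": {"commands": [[[0.7,20,-6,0,0,0,0.1],[0.7,40,-12,0,0,0,0.24],[0.7,60,-18,0,0,0,0.38],[0.7,80,-24,0,0,0,0.52],[0.7,96,-28,0,0,0,0.66]]]}}

```text
time_s: 24.15
tcp_pos: [0.5513, 0.1307, 0.1618]
ee_rot: [[0.785, 0.619, -0.002], [0.619, -0.785, -0.0], [-0.002, -0.001, -1.0]]
wrist_force: [-0.4, -0.7, -1.7]
gripper_width: 0.586
gripper_force: 30.0
```

{"name": "servo_tool", "arguments": {"commands": [[[0.7,15,-20,0,0,0,0.14],[0.7,30,-40,0,0,0,0.28],[0.7,40,-55,0,0,0,0.42],[0.7,47,-65,0,0,0,0.52],[0.7,50,-69,0,0,0,0.59]]]}}

```text
time_s: 24.65
tcp_pos: [0.5475, 0.2158, 0.1616]
ee_rot: [[0.997, 0.081, -0.002], [0.081, -0.997, -0.001], [-0.002, 0.0, -1.0]]
wrist_force: [0.2, -0.0, -2.4]
gripper_width: 0.59
gripper_force: 30.0
```

{"name": "servo_tool", "arguments": {"commands": [[[0.7,0,0,0,0,0,0],[0.7,0,0,0,0,0,0],[0.7,0,0,0,0,0,0],[0.7,0,0,0,0,0,0],[0.7,0,0,0,0,0,0]]]}}

```text
time_s: 25.15
tcp_pos: [0.5484, 0.2145, 0.1628]
ee_rot: [[0.997, 0.083, -0.0], [0.083, -0.997, -0.0], [-0.0, -0.0, -1.0]]
wrist_force: [-0.7, 0.3, -1.9]
gripper_width: 0.587
gripper_force: 30.0
```

Run:
```python
from station import r
import pickle
from m import *
w=r.capture("wrist"); s=r.sense(); pickle.dump(w,open("w8.pkl","wb")); cv2.imwrite("pics/w8.png",w["pixels"][:,:,::-1])
R=np.array(s["ee_rot"]);print(s["time_s"],s["tcp_pos"],R.round(3).tolist(),s["gripper_width"],s["gripper_force"])
print((R.T@(np.array([.5475,.2152,.0585])-s["tcp_pos"])*1000).round(1))
for p in [(.5475,.2152,.027),(.6342,.2225,.027)]: print(proj(w,p))
```

```text
25.2 [0.54841812 0.21452219 0.16289564] [[0.997, 0.083, -0.0], [0.083, -0.997, 0.0], [-0.0, -0.0, -1.0]] 0.5873939652079448 29.994290916739885
[ -0.9  -0.7 104.4]
[316.50785962 223.62018906]
[316.36699055 100.64549921]
```

View pics/w8.png

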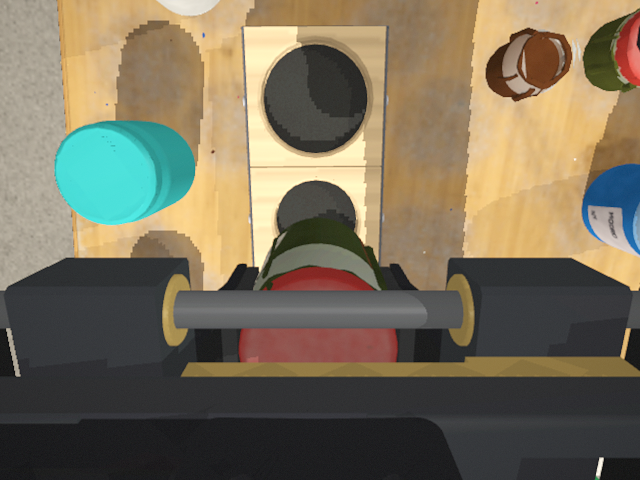

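The wide bore's rim centre is at (316,99) against a prediction of (316,101). The middle jar hangs centred over its bore at (316,215). Lowering now.

{"name": "servo_tool", "arguments": {"commands": [[[0.7,-0.9,-0.7,20,0,0,0],[0.7,-0.9,-0.7,42,0,0,0],[0.7,-0.9,-0.7,62,0,0,0],[0.7,-0.9,-0.7,78,0,0,0],[0.7,-0.9,-0.7,86,0,0,0]]]}}

```text
time_s: 25.7
tcp_pos: [0.5467, 0.2148, 0.0753]
ee_rot: [[0.997, 0.083, -0.002], [0.083, -0.997, -0.001], [-0.002, 0.001, -1.0]]
wrist_force: [-0.2, -0.8, -2.7]
gripper_width: 0.584
gripper_force: 30.0
```

{"name": "servo_tool", "arguments": {"commands": [[[0.7,0,0,3,0,0,0],[0.7,0,0,6,0,0,0],[0.7,0,0,9,0,0,0],[0.7,0,0,11,0,0,0],[0.7,0,0,13,0,0,0]]]}}

```text
time_s: 26.2
tcp_pos: [0.5477, 0.2156, 0.0642]
ee_rot: [[0.997, 0.083, 0.001], [0.083, -0.997, 0.001], [0.001, -0.0, -1.0]]
wrist_force: [0.1, -0.5, -2.6]
gripper_width: 0.588
gripper_force: 30.0
```

{"name": "servo_tool", "arguments": {"commands": [[[0.7,0,0,1.5,0,0,0],[0.7,0,0,3,0,0,0],[0.7,0,0,4,0,0,0],[0.7,0,0,4.6,0,0,0],[0.7,0,0,4.6,0,0,0]]]}}

```text
time_s: 26.7
tcp_pos: [0.5474, 0.2155, 0.0592]
ee_rot: [[0.997, 0.083, -0.0], [0.083, -0.997, -0.0], [-0.0, 0.0, -1.0]]
wrist_force: [0.3, -0.1, -2.5]
gripper_width: 0.583
gripper_force: 30.0
```

{"name": "servo_tool", "arguments": {"commands": [[[0.7,0,0,0.5,0,0,0],[0.7,0,0,1,0,0,0],[0.7,0,0,1.4,0,0,0],[0.7,0,0,1.6,0,0,0],[0.7,0,0,1.6,0,0,0]]]}}

```text
time_s: 27.2
tcp_pos: [0.5475, 0.2155, 0.0582]
ee_rot: [[0.997, 0.083, 0.0], [0.083, -0.997, 0.0], [0.0, -0.0, -1.0]]
wrist_force: [-0.9, -0.7, 2.9]
gripper_width: 0.585
gripper_force: 30.0
```

{"name": "servo_tool", "arguments": {"commands": [[[0.4,0,0,0,0,0,0],[0.2,0,0,0,0,0,0],[0.1,0,0,0,0,0,0],[0.1,0,0,0,0,0,0],[0.1,0,0,0,0,0,0]]]}}

```text
time_s: 27.7
tcp_pos: [0.5475, 0.2155, 0.0575]
ee_rot: [[0.997, 0.083, 0.0], [0.083, -0.997, 0.0], [0.0, -0.0, -1.0]]
wrist_force: [0.5, 0.1, 0.1]
gripper_width: 0.856
gripper_force: 0.0
```

{"name": "servo_tool", "arguments": {"commands": [[[0.1,0,0,-15,0,0,0],[0.1,0,0,-40,0,0,0],[0,0,0,-75,0,0,0],[0,0,0,-110,0,0,0],[0,0,0,-140,0,0,0]]]}}

```text
time_s: 28.2
tcp_pos: [0.5477, 0.2156, 0.1996]
ee_rot: [[0.997, 0.083, 0.001], [0.083, -0.997, 0.001], [0.001, -0.001, -1.0]]
wrist_force: [1.1, -0.1, 0.2]
gripper_width: 0.989
gripper_force: 0.0
```

{"name": "servo_tool", "arguments": {"commands": [[[0,-5,30,0,0,0,0],[0,-12,75,0,0,0,0],[0,-19,120,0,0,0,0],[0,-25,160,0,0,0,0],[0,-31,200,0,0,0,0]]]}}

```text
time_s: 28.7
tcp_pos: [0.5328, 0.012, 0.1978]
ee_rot: [[0.997, 0.083, 0.0], [0.083, -0.997, 0.0], [0.0, -0.0, -1.0]]
wrist_force: [0.6, 0.2, -0.3]
gripper_width: 1.001
gripper_force: 0.0
```

{"name": "servo_tool", "arguments": {"commands": [[[0,-5,30,0,0,0,0],[0,-7,43,0,0,0,0],[0,-7,43,0,0,0,0],[0,-7,43,0,0,0,0],[0,-7,43,0,0,0,0]]]}}

```text
time_s: 29.2
tcp_pos: [0.53, -0.0288, 0.1976]
ee_rot: [[0.996, 0.084, 0.0], [0.084, -0.996, 0.0], [0.0, -0.0, -1.0]]
wrist_force: [-0.6, -1.4, 0.5]
gripper_width: 1.001
gripper_force: 0.0
```

Run:
```python
from station import r
import pickle
from m import *
w=r.capture("wrist"); t=r.capture("top");s=r.sense(); pickle.dump((w,t),open("w9.pkl","wb"))
a=cv2.resize(t["pixels"][180:330,180:270],(324,540),interpolation=cv2.INTER_CUBIC)
cv2.imwrite("pics/w9.png",np.hstack([cv2.resize(w["pixels"],(472,540)),a])[:,:,::-1])
R=np.array(s["ee_rot"]);print(s["time_s"],s["tcp_pos"],R.round(3).tolist())
T=pickle.load(open("d0.pkl","rb"))["top"]
p=proj(w,(.577,-.027,.078)); x,y=map(int,p)
ye=lambda h:(h[...,0]>17)&(h[...,0]<32)&(h[...,1]>95)&(h[...,2]>100)
bl=lambda h:(h[...,0]>100)&(h[...,0]<120)&(h[...,1]>120)
b=lid(w,(x-90,max(0,y-90),x+90,y+90),bl)
print(p,"blue",b)
X=np.array([.577,-.027,.045]); print((R.T@(X-s["tcp_pos"])*1000).round(1))
```

```text
29.3 [ 0.52997847 -0.02880316  0.19760059] [[0.996, 0.085, 0.0], [0.085, -0.996, 0.0], [0.0, -0.0, -1.0]]Traceback (most recent call last):
  File "<stdin>", line 12, in <module>
  File "m.py", line 5, in lid
    cs,_=cv2.findContours(w,cv2.RETR_EXTERNAL,cv2.CHAIN_APPROX_NONE);k=cv2.convexHull(max(cs,key=cv2.contourArea));return cv2.fitEllipse(k)
                                                                                      ~~~^^^^^^^^^^^^^^^^^^^^^^^^
ValueError: max() iterable argument is empty
```

View pics/w9.png

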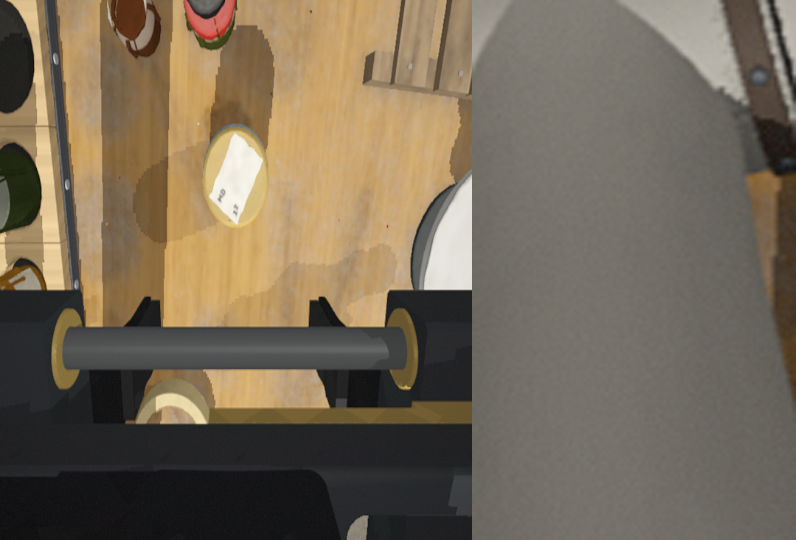

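The wide jar's yellow lid is seen from straight above, spanning cols 204–268 and rows 125–227. Its centre is at (320,156) in full pixels.

Run:
```python
import pickle
from m import *
w,t=pickle.load(open("w9.pkl","rb"));T=pickle.load(open("d0.pkl","rb"))["top"]
print(plane(w,(320,156.4),.078),proj(w,(.5765,-.027,.078)),tri([(w,(320,156.4)),(T,(340,218.3))]))
R=np.array([[.996,.085,0],[.085,-.996,0],[0,0,-1]])
for X in [(.577,-.028,.041)]: print(R.T@(np.array(X)-[.53,-.0288,.1976])*1000)
```

```text
[ 0.57933117 -0.02626433  0.078     ] [320.72420757 160.74327624] (array([ 0.57859185, -0.0269215 ,  0.06654585]), [np.float64(0.000543280411242054), np.float64(0.0005432804112420844)])
[ 46.88     3.1982 156.6   ]
```

{"name": "servo_tool", "arguments": {"commands": [[[0,20,1,10,0,0,0],[0,40,2,30,0,0,0],[0,48,2,50,0,0,0],[0,48,2,70,0,0,0],[0,48,2,90,0,0,0]]]}}

```text
time_s: 29.8
tcp_pos: [0.5782, -0.0269, 0.1066]
ee_rot: [[0.996, 0.084, -0.0], [0.084, -0.996, -0.0], [-0.0, 0.0, -1.0]]
wrist_force: [1.1, 0.6, 0.3]
gripper_width: 0.995
gripper_force: 0.0
```

{"name": "servo_tool", "arguments": {"commands": [[[0,0,0,20,0,0,0],[0,0,0,40,0,0,0],[0,0,0,55,0,0,0],[0,0,0,64,0,0,0],[0,0,0,66,0,0,0]]]}}

```text
time_s: 30.3
tcp_pos: [0.5773, -0.0274, 0.0405]
ee_rot: [[0.996, 0.084, -0.002], [0.084, -0.996, -0.0], [-0.002, 0.0, -1.0]]
wrist_force: [-1.1, -0.1, 0.3]
gripper_width: 0.998
gripper_force: 0.0
```

{"name": "servo_tool", "arguments": {"commands": [[[0.2,0,0,0,0,0,0],[0.4,0,0,0,0,0,0],[0.5,0,0,0,0,0,0],[0.5,0,0,0,0,0,0],[0.5,0,0,0,0,0,0]]]}}

```text
time_s: 30.8
tcp_pos: [0.5784, -0.0274, 0.0425]
ee_rot: [[0.997, 0.083, 0.002], [0.083, -0.997, 0.001], [0.002, -0.0, -1.0]]
wrist_force: [-0.3, 2.1, 3.7]
gripper_width: 0.731
gripper_force: 30.0
```

{"name": "servo_tool", "arguments": {"commands": [[[0.5,0,0,-15,0,0,0],[0.5,0,0,-40,0,0,0],[0.5,0,0,-70,0,0,0],[0.5,0,0,-100,0,0,0],[0.5,0,0,-118,0,0,0]]]}}

```text
time_s: 31.3
tcp_pos: [0.578, -0.028, 0.1615]
ee_rot: [[0.997, 0.083, 0.002], [0.083, -0.997, 0.0], [0.002, -0.0, -1.0]]
wrist_force: [0.3, -0.3, -3.4]
gripper_width: 0.736
gripper_force: 30.0
```

Run:
```python
import pickle
from m import *
d=pickle.load(open("d0.pkl","rb"));T=d["top"];S=d["scene"]
print(tri([(T,(154,132)),(S,(329,176))]), tri([(T,(140,93)),(S,(348,171))]))
print(plane(S,(329,232),0), plane(T,(180,172),0))
```

```text
(array([0.71631563, 0.32130269, 0.15067169]), [np.float64(0.0034455785691008614), np.float64(0.00344557856910088)]) (array([0.79717409, 0.35222919, 0.15083638]), [np.float64(0.0007626973156310878), np.float64(0.0007626973156313042)])
[0.6827075  0.25675278 0.        ] [0.69695039 0.31438489 0.        ]
```

The bottle nearest the widest bore stands at (0.716, 0.321), 0.15 m tall. The hand clears it by about 28 mm, so I'm going over now.

{"name": "servo_tool", "arguments": {"commands": [[[0.5,8,-25,0,0,0,0],[0.5,18,-57,0,0,0,0],[0.5,30,-95,0,0,0,0],[0.5,42,-135,0,0,0,0],[0.5,53,-170,0,0,0,0]]]}}

```text
time_s: 31.8
tcp_pos: [0.6159, 0.1473, 0.1587]
ee_rot: [[0.997, 0.083, -0.002], [0.083, -0.997, -0.001], [-0.002, 0.0, -1.0]]
wrist_force: [1.3, -0.2, -2.7]
gripper_width: 0.737
gripper_force: 30.0
```

{"name": "servo_tool", "arguments": {"commands": [[[0.5,10,-30,0,0,0,0],[0.5,18,-57,0,0,0,0],[0.5,24,-75,0,0,0,0],[0.5,24,-75,0,0,0,0],[0.5,24,-75,0,0,0,0]]]}}

```text
time_s: 32.3
tcp_pos: [0.6335, 0.2222, 0.1588]
ee_rot: [[0.997, 0.083, -0.002], [0.083, -0.997, -0.001], [-0.002, 0.001, -1.0]]
wrist_force: [-0.1, 0.2, -2.4]
gripper_width: 0.736
gripper_force: 30.0
```

Run:
```python
from station import r
import pickle
from m import *
w=r.capture("wrist"); s=r.sense(); cv2.imwrite("pics/w10.png",w["pixels"][:,:,::-1])
R=np.array(s["ee_rot"]);print(s["time_s"],s["tcp_pos"],R.round(3).tolist(),s["gripper_width"],s["gripper_force"])
print((R.T@(np.array([.6342,.2225,.0565])-s["tcp_pos"])*1000).round(1))
print(proj(w,(.6342,.2225,.027)),proj(w,(.6342,.2225,.015)))
```

```text
32.35 [0.63359813 0.22173317 0.15903594] [[0.997, 0.082, -0.002], [0.082, -0.997, -0.001], [-0.002, 0.001, -1.0]] 0.732868649360849 30.006046455455362
[  0.8  -0.8 102.5]
[317.13276503 222.49049605] [317.14586908 218.9575704 ]
```

View pics/w10.png

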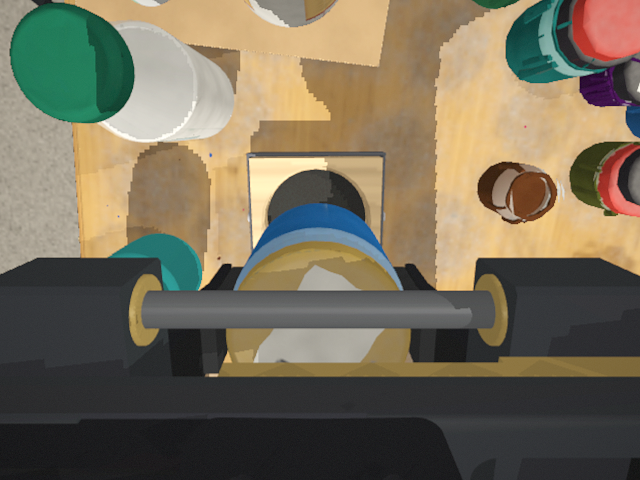

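The wide jar hangs over its bore, which is visible at (316,205). The bottle at upper left is well clear.

{"name": "servo_tool", "arguments": {"commands": [[[0.5,0.8,-0.5,20,0,0,0],[0.5,0.8,-0.5,42,0,0,0],[0.5,0.8,-0.5,62,0,0,0],[0.5,0.8,-0.5,78,0,0,0],[0.5,0.8,-0.5,86,0,0,0]]]}}

```text
time_s: 32.85
tcp_pos: [0.6338, 0.2213, 0.0719]
ee_rot: [[0.997, 0.081, -0.003], [0.081, -0.997, -0.002], [-0.003, 0.001, -1.0]]
wrist_force: [-0.6, -0.2, -2.2]
gripper_width: 0.735
gripper_force: 30.0
```

{"name": "servo_tool", "arguments": {"commands": [[[0.5,0,0,3,0,0,0],[0.5,0,0,6,0,0,0],[0.5,0,0,9,0,0,0],[0.5,0,0,11,0,0,0],[0.5,0,0,12,0,0,0]]]}}

```text
time_s: 33.35
tcp_pos: [0.635, 0.2233, 0.0619]
ee_rot: [[0.997, 0.083, 0.0], [0.083, -0.997, 0.0], [0.001, -0.0, -1.0]]
wrist_force: [0.7, 0.4, -3.1]
gripper_width: 0.738
gripper_force: 30.0
```

{"name": "servo_tool", "arguments": {"commands": [[[0.5,0,0,1,0,0,0],[0.5,0,0,2,0,0,0],[0.5,0,0,3,0,0,0],[0.5,0,0,3.5,0,0,0],[0.5,0,0,3.5,0,0,0]]]}}

```text
time_s: 33.85
tcp_pos: [0.6349, 0.2233, 0.0581]
ee_rot: [[0.997, 0.083, -0.0], [0.083, -0.997, -0.0], [-0.0, 0.0, -1.0]]
wrist_force: [-0.4, 0.3, -3.0]
gripper_width: 0.737
gripper_force: 30.0
```

{"name": "servo_tool", "arguments": {"commands": [[[0.5,0,0,0.5,0,0,0],[0.5,0,0,1,0,0,0],[0.5,0,0,1.4,0,0,0],[0.5,0,0,1.8,0,0,0],[0.5,0,0,1.8,0,0,0]]]}}

```text
time_s: 34.35
tcp_pos: [0.635, 0.2233, 0.0576]
ee_rot: [[0.997, 0.083, 0.001], [0.083, -0.997, 0.0], [0.001, 0.0, -1.0]]
wrist_force: [-2.8, 0.3, 5.6]
gripper_width: 0.74
gripper_force: 30.0
```

{"name": "servo_tool", "arguments": {"commands": [[[0.2,0,0,0,0,0,0],[0.1,0,0,0,0,0,0],[0,0,0,0,0,0,0],[0,0,0,0,0,0,0],[0,0,0,0,0,0,0]]]}}

```text
time_s: 34.85
tcp_pos: [0.635, 0.2232, 0.0561]
ee_rot: [[0.997, 0.083, -0.0], [0.083, -0.997, -0.0], [-0.0, 0.0, -1.0]]
wrist_force: [0.6, 0.4, 0.2]
gripper_width: 0.984
gripper_force: 0.0
```

{"name": "servo_tool", "arguments": {"commands": [[[0,0,0,-15,0,0,0],[0,0,0,-40,0,0,0],[0,0,0,-75,0,0,0],[0,0,0,-110,0,0,0],[0,0,0,-145,0,0,0]]]}}

```text
time_s: 35.35
tcp_pos: [0.635, 0.2232, 0.2042]
ee_rot: [[0.997, 0.083, 0.001], [0.083, -0.997, 0.001], [0.001, -0.0, -1.0]]
wrist_force: [0.4, 1.4, -0.4]
gripper_width: 1.002
gripper_force: 0.0
```

{"name": "servo_tool", "arguments": {"commands": [[[0,-10,30,0,0,0,0],[0,-25,70,0,0,0,0],[0,-40,110,0,0,0,0],[0,-55,150,0,0,0,0],[0,-70,190,0,0,0,0]]]}}

```text
time_s: 35.85
tcp_pos: [0.5805, 0.0267, 0.2029]
ee_rot: [[0.996, 0.084, 0.002], [0.084, -0.996, 0.0], [0.002, -0.0, -1.0]]
wrist_force: [0.9, -0.3, 0.2]
gripper_width: 0.998
gripper_force: 0.0
```

{"name": "servo_tool", "arguments": {"commands": [[[0,-12,40,0,0,0,0],[0,-25,75,0,0,0,0],[0,-40,110,0,0,0,0],[0,-50,140,0,0,0,0],[0,-60,150,0,0,0,0]]]}}

```text
time_s: 36.35
tcp_pos: [0.5332, -0.1287, 0.2026]
ee_rot: [[0.997, 0.081, 0.002], [0.081, -0.997, -0.0], [0.002, 0.001, -1.0]]
wrist_force: [0.7, 1.0, 0.0]
gripper_width: 1.003
gripper_force: 0.0
```

Run:
```python
from station import r
from h import *
t=r.capture("top")["pixels"]; s=r.capture("scene")["pixels"]
a=cv2.resize(t[170:330,180:270],(306,544),interpolation=cv2.INTER_CUBIC); b=cv2.resize(s[190:330,180:470],(490,544//2),interpolation=cv2.INTER_CUBIC); c=cv2.resize(s,(490,272))
cv2.imwrite("pics/end.png",np.hstack([a,np.vstack([b,c])])[:,:,::-1])
q=r.sense();print(q["time_s"],q["tcp_pos"],q["wrist_force"])
```

```text
36.45 [ 0.53263439 -0.12755488  0.20235929] [0.0704043  0.393879   0.07210987]
```

View pics/end.png

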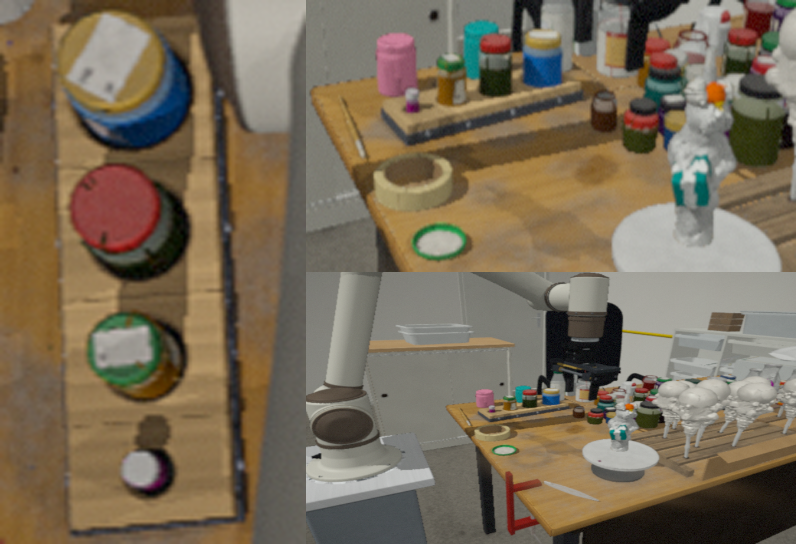

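All four pots stand upright in their own bores: vial (147,470), narrow (137,355), middle (128,220) and wide (125,80) in the crop. The figure is untouched on its wheel and the hand is clear.

```bash
python3 -c "
from station import r
print(r.finish_job())"
```

```text
the job is handed in; nothing more can be done
None
```

The four pots are back in the rack, each upright in the bore that fits it (vial, slim, tall, wide), the glass figure was not touched, and the job was handed in at about 36 s; no verdict was shown.

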